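Lower the ratchet work rest and lock it down

TASK

On the bench's work rest, press the tail of the ratchet pawl down so that the pawl is free, then push the support arm down past its teeth until it lies level on its stop, and press the pawl's toe down so that it is fully in again and the arm is locked. Do it all by pushing with the fingertips: never raise the arm, pick nothing up, and leave the other things on the bench where they are.

Things in the scene. Friction and masses are not known exactly. Their poses are not given: they have to be found in the camera images.
- work_rest: fixed frame of the work rest: grey steel base plate (370 x 90 x 10 mm), two upright cheeks (48 mm over both, 95 mm high) with lugs at local x 58 to 92 mm, 138 mm high. Origin on the bench top below the arm's hinge; z up, x towards the pawl's tail, so the arm reaches to -x. Hinge axis of the arm: along y through (0, 0, 75 mm); pawl's pivot: along y through (75, 0, 125 mm).
- rest_arm (a joint): angle of the support arm above level, rad: 0 = level, fully down on its hard stop; starts near 0.6. Stiff hinge (1.1 N m friction): it stays where left and takes 3 to 7 N on its pad to push down. While the pawl is in, its tooth sits between the arm's teeth (0.2 rad apart, 0.04 rad play either way) and the arm cannot go down.
- rest_pawl (a joint): angle of the rocker pawl, rad: 0 = fully in (tooth between the arm's teeth, hard stop), 0.36 = free (tail pressed fully down, hard stop); the tooth clears the arm's teeth from about 0.12. No spring: friction of 0.2 N m (about 4 N on the tail, 3 N on the toe) keeps it wherever it is left.
- rest_pad (a point): middle of the top face of the black rubber pad (56 x 56 x 10 mm) on the arm's free end, 184 mm from the hinge axis along the arm and 18 mm above it square to the arm. Axes turn with the arm: z square out of the pad, x along the arm towards the hinge. Height 93 mm with the arm level, about 194 mm at the start.
- pawl_tail (a point): middle of the top of the pawl's tail pad (dark ribbed steel, 36 mm along x, 34 mm wide), with the pawl in 58 mm from the pivot on the side away from the arm and 22 mm above it; turns with the pawl. Height 147 mm with the pawl in; pressing it down, to about 125 mm, rocks the pawl free.
- pawl_toe (a point): middle of the top of the pawl's toe pad (dark steel, 30 x 30 mm), over the arm's hinge, with the pawl in 73 mm from the pivot on the arm's side and 32 mm above it; turns with the pawl. Height 157 mm with the pawl in, about 181 mm with it free; pressing it down rocks the pawl in again.
- padlock: bystander: brass padlock lying flat, 45 x 50 x 22 mm body with steel shackle; stands beside the arm; origin under its body
- tape_roll: bystander: roll of grey tape lying flat, 90 mm across, 24 mm high; origin under its centre
- screw_jar: bystander: small glass jar with steel lid, 52 mm across, 62 mm high; origin under its centre
- car_key: bystander: black car key with a flat green tag, about 135 mm long, 12 mm high; origin underneath it
- screwdriver: bystander: screwdriver, 200 mm long, lying flat; origin underneath it
- water_bottle: bystander: clear water bottle, 62 mm across, 190 mm high; origin under its centre
- tape_measure: bystander: yellow tape measure standing on its edge, 70 x 36 x 62 mm; origin under its centre

How it is judged:
By the outcome, as a careful person would: the job done as asked, in the order asked, and still so for the second after the job is handed in, with the robot touching nothing.
It also fails if it takes over 54 s, if anything falls off the work surface, if the arm or the gripper's body presses on something with over 40 N, if the wrist force passes 120 N, or if a joint passes its speed limit or range.

ROBOT

A 7-joint arm with a two-finger parallel gripper is mounted at the origin on the work surface. World frame = base frame: x ahead of the robot, y to its left, z up, the work surface at z = 0. Lengths are in m, angles in rad, forces in N, time in s.
With the tool pointing down it reaches from about 0.4 to 0.85 m from the base axis. Payload 10.4 kg.
Tool frame: the origin (TCP) lies midway between the tips of the shut fingers; the grasp point (between the pads) lies 19 mm behind it (manip.pinch_z is the distance from the TCP to the grasp point, in m); y points along the fingers, x is the direction in which the jaws open and shut, and the axes are right-handed (so a half turn about y gives the same grasp; the last joint's range is limited). The gripper opens to 85 mm and grips with 20 to 120 N. Pads are 22 mm wide; open, the fingers measure 114 mm over their backs; the gripper's body (76 mm by 85 mm) begins 54 mm behind the grasp point. The pads swing forward as they close: fully open they stand 13 mm farther back than shut.
Start: joints at [-1.23, 0.332, -0.065, 1.46, 0.022, 1.35, -0.088], TCP at [0.222, 0.584, 0.231] pointing down, gripper open.
Joint ranges: [-2.6, 2.6], [-0.5, 2.12], [-1.47, 1.34], [0.16, 2.42], [-1.27, 4.41], [0.06, 2.06], [-2.6, 2.6]. Speed limits (rad/s): [2.22, 2.22, 2.79, 2.79, 3.14, 3.14, 3.14].

INTERFACE

Orientations are given as a unit quaternion [x, y, z, w].
In Python, from workcell import manip gives the robot as it stands.
- The arm moves only by the shell command python3 -m pendant 'ROWS' [OPENING] [FORCE]. ROWS is a JSON object of lists of equal length, an entry for each row: "offset": the shift along the tool's x, y, z scaled (see below), a list of three; "turn": the turn, a rotation vector about the tool's x, y, z scaled (see below), a list of three. A call has 1 to 12 rows; each row is the pose to reach, as a shift and turn from the pose measured when the call began, along the tool's axes at that moment; what a row does not reach only later rows make up. The controller multiplies each number of a shift by 200 mm and each number of a turn by 45 degrees. A row lasts 1/8 s, in which the tool goes at most 62.5 mm and 10.7 degrees, less where a joint would pass 70% of its speed; a pose out of reach is approached as far as the arm can. A call with a number of a shift or a turn outside -1 to 1 is refused whole. A call with a gripper value outside its range is refused whole. OPENING is the opening in per cent of the stroke, from 0 (shut) to 100 (fully open), set as the call begins (- or left out, the last holds). The fingers move at their own pace and stop on an object; FORCE is the grip in N (left out, the last holds). Time passes only in rows, so rows that repeat a pose let the fingers close. It gives the time, the measured TCP pose, the force and the opening at its end, in the units of the state.
- manip.get_obs(): the state, without advancing time (a new reading comes with each control period).
- manip.camera(name): name is "scene" or "top"; returns (picture, depth): 420x560x3 uint8, red, green, blue; 420x560 float32, m along the optical axis (not along the pixel's ray), 0 where there is no reading.
- manip.camera_model(name): a dict with "intrinsics" (3x3 intrinsics, pixels), "R" (3x3) and "t" (3): a world point X has camera coordinates R X + t. Camera axes: x right, y down, z forward; pixel columns grow to the right and rows downward; lengths in m; the calibration is good to about 2 mm. A picture is of the moment at which its call begins. camera_model takes no time and is no camera call.
- manip.hand_in(): hands the job in, once; it reports no verdict.
The state is a dict: "clock": time; "joint_pos": joint angles; "joint_velocities": joint speeds; "tau": joint torques, N m; "position": TCP position; "ee_rot": TCP orientation; "ft_force": force on the tool from outside, world axes, zero at the start; "torque": the same for the moment, N m; "grip_width": opening from 0.0 (shut) to 1.0 (fully open).
Only numpy, scipy, OpenCV 4.12 (cv2) and the standard library are available. Lean on these libraries where they do the work, as an engineer would, in place of code of your own. Each camera call takes 0.05 s, during which the arm holds its last target. There are 200 camera calls.

## Working session

There is one attempt and no reset: what is moved stays moved. The work goes in short steps, Python scripts to look and compute and a shell command to move; the robot and the scene stay as the last step left them, time stands still between calls to the robot, and variables do not carry over. Pictures are saved under pics/ and viewed, about 8 in all and at most 12, crops included, and the job is handed in when it is done.

```bash
mkdir -p pics
python3 - <<'E'
from workcell import manip
import cv2,numpy as np
o=manip.get_obs();print({k:np.round(v,3).tolist() for k,v in o.items()})
for n in("scene","top"):
    p,d=manip.camera(n);cv2.imwrite(f"pics/{n}0.png",p[:,:,::-1]);np.save(f"pics/{n}0.npy",d)
    m=manip.camera_model(n);print(n,np.round(m["intrinsics"],1).tolist(),np.round(m["R"],3).tolist(),np.round(m["t"],3).tolist())
E
```

```text
{'clock': 0.0, 'joint_pos': [-1.23, 0.333, -0.065, 1.461, 0.022, 1.35, -0.089], 'joint_velocities': [0.0, 0.002, 0.0, -0.002, 0.001, 0.001, 0.001], 'tau': [0.001, -62.545, 0.049, -39.16, 0.016, 0.01, 0.0], 'position': [0.222, 0.584, 0.231], 'ee_rot': [0.583, 0.401, -0.402, -0.582], 'ft_force': [-0.633, 0.596, -0.222], 'torque': [0.002, 0.013, -0.066], 'grip_width': 1.002}
scene [[518.7, 0.0, 283.8], [0.0, 518.7, 210.9], [0.0, 0.0, 1.0]] [[0.657, 0.754, 0.004], [0.649, -0.563, -0.513], [-0.384, 0.339, -0.859]] [-0.355, -0.282, 1.836]
top [[494.8, 0.0, 281.3], [0.0, 494.8, 206.0], [0.0, 0.0, 1.0]] [[-0.004, -1.0, 0.01], [-0.997, 0.003, -0.075], [0.075, -0.01, -0.997]] [0.012, 0.581, 1.58]
```

View pics/scene0.png

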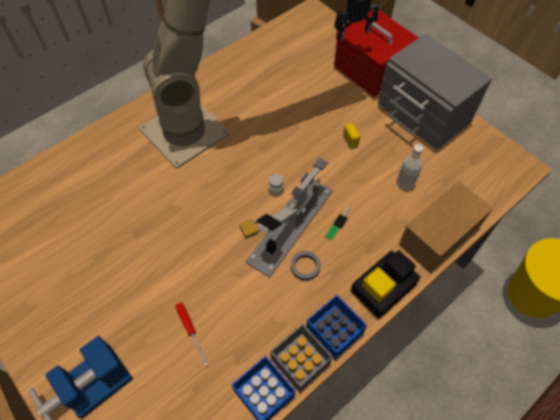

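View pics/top0.png

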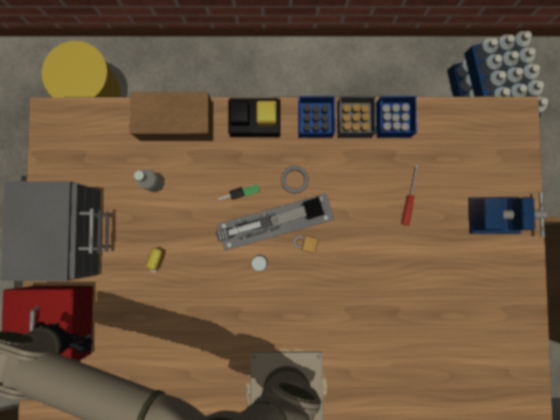

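Scene view: work rest around (290,220), pad black at (268,221). Top view: plate from (218,235) to (332,210), black pad at (315,208) (arm towards the right of the picture), pawl at the left (~240,230); padlock at (309,244).

```bash
cat > h.py <<'E'
import numpy as np,cv2
from workcell import manip
from scipy.spatial.transform import Rotation as Ro
def cloud(n,d):
    m=manip.camera_model(n);K=np.array(m["intrinsics"]);R=np.array(m["R"]);t=np.array(m["t"])
    v,u=np.mgrid[:d.shape[0],:d.shape[1]]
    c=np.stack([(u-K[0,2])/K[0,0]*d,(v-K[1,2])/K[1,1]*d,d],-1)
    return (c-t)@R
def proj(n,X):
    m=manip.camera_model(n);c=np.array(m["R"])@np.array(X)+m["t"];p=np.array(m["intrinsics"])@c;return p[:2]/p[2]
E
python3 - <<'E'
from h import *
o=manip.get_obs();print(np.round(Ro.from_quat(o["ee_rot"]).as_matrix(),3))
d=np.load("pics/top0.npy");P=cloud("top",d)
p=cv2.imread("pics/top0.png");b=p[180:260,205:345];cv2.imwrite("pics/c0.png",cv2.resize(b,None,fx=5.5,fy=5.5,interpolation=3))
hsv=cv2.cvtColor(p,cv2.COLOR_BGR2HSV)
roi=np.zeros(d.shape,bool);roi[185:258,208:342]=1
print("bench z",np.median(P[...,2][roi]), )
m=roi&(P[...,2]>0.005)&(P[...,2]<0.3)&(d>0)
n,l,s,c=cv2.connectedComponentsWithStats(m.astype(np.uint8))
k=1+np.argmax(s[1:,4]);print(s[1:])
X=P[l==k]
low=X[X[:,2]<0.02]
r=cv2.minAreaRect(low[:,:2].astype(np.float32));print("rect low",r)
grey=(hsv[...,1]<60)&roi
n,l,s,c=cv2.connectedComponentsWithStats(grey.astype(np.uint8));k=1+np.argmax(s[1:,4]);print(s[k])
# rectangle corners of grey in px
print(cv2.minAreaRect(np.argwhere(l==k)[:,::-1].astype(np.float32)))
E
```

```text
[[ 0.356 -0.    -0.935]
 [ 0.935 -0.001  0.356]
 [-0.001 -1.    -0.   ]]
bench z 0.0032692417746300103
[[214 185   1   1   1]
 [229 185   1   1   1]
 [242 185   1   1   1]
 ...
 [316 256   2   2   2]
 [319 256   1   1   1]
 [340 256   1   1   1]]
rect low ((0.5331552624702454, 0.03024892508983612), (0.10350294411182404, 0.38378462195396423), 17.72976303100586)
[ 217  194  116   56 3041]
((273.6778564453125, 221.84573364257812), (26.94709587097168, 116.25554656982422), 74.40719604492188)
```

View pics/c0.png

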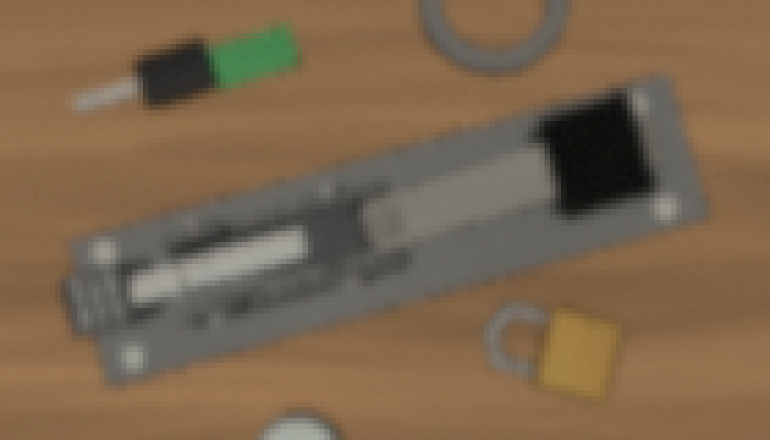

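Crop (5.5x, origin 205,180): plate corners (662,75), (707,212), (112,383), (70,240); pad centre (598,153), tail (95,300), dark toe pad about (333,232).

Run:
```python
from h import *
def ray(n,u,v,z):
    m=manip.camera_model(n);R=np.array(m["R"]);t=np.array(m["t"]);C=-R.T@t
    w=R.T@np.linalg.solve(m["intrinsics"],[u,v,1]);return C+w*(z-C[2])/w[2]
f=lambda c,z:ray("top",205+(c[0]+.5)/5.5-.5,180+(c[1]+.5)/5.5-.5,z)
C=np.array([f(c,.010) for c in[(662,75),(707,212),(112,383),(70,240)]]);print(C.round(4))
a=(C[0]+C[1])/2;b=(C[2]+C[3])/2;L=np.linalg.norm(b-a);ex=(b-a)/L;print("len",L,"wid",np.linalg.norm(C[0]-C[1]),np.linalg.norm(C[3]-C[2]))
e2=(C[3]-C[0])+(C[2]-C[1]);print("yaw",np.arctan2(ex[1],ex[0]),np.arctan2(e2[1],e2[0]))
mid=C.mean(0)
ey=np.array([-ex[1],ex[0],0])
for n,c,z,lx in[("pad",(598,153),.194,None),("tail",(95,300),.147,.133),("toe",(333,232),.157,.002)]:
    p=f(c,z);q=p-mid;print(n,p.round(4),"along",q@ex,"lat",q@ey, "origin along",None if lx is None else q@ex-lx)
th=.6;print("pad lx",-.184*np.cos(th)+.018*np.sin(th), -.184*np.cos(th)-.018*np.sin(th))
d=np.load("pics/top0.npy");P=cloud("top",d)
for n,c in[("pad",(598,153)),("tail",(95,300)),("toe",(333,232))]:
    u=int(205+c[0]/5.5);v=int(180+c[1]/5.5);print(n,np.round(np.median(P[v-1:v+2,u-1:u+2].reshape(-1,3),0),3))
```

```text
[[ 0.6234 -0.1327  0.01  ]
 [ 0.5418 -0.1585  0.01  ]
 [ 0.4422  0.193   0.01  ]
 [ 0.5265  0.2182  0.01  ]]
len 0.36470544874553495 wid 0.08559350181246908 0.08790264995941119
yaw 1.8436046828459571 1.8436046828459571
pad [ 0.5638 -0.0804  0.194 ] along -0.11450418638730657 lat 0.0005214194243201461 origin along None
tail [0.4885 0.1882 0.147 ] along 0.16447923374815832 lat 0.000670471091841612 origin along 0.03147923374815831
toe [0.5244 0.0596 0.157 ] along 0.030977610140160323 lat 0.0008004455036374043 origin along 0.02897761014016032
pad lx -0.14169818862227018 -0.16202531766449146
pad [ 0.565 -0.079  0.196]
tail [0.489 0.188 0.148]
toe [0.524 0.06  0.159]
```

Depth and rays agree within 2 mm: origin ≈ (0.5255, 0.059), yaw 1.844; tail (0.489,0.188,0.147), toe (0.524,0.060), pad (0.564,-0.080). Tool y points down. I'll rise, shut the fingers and travel to above the tail.

```bash
python3 -m pendant '{"offset":[[0,-0.2,0],[-0.1,-0.25,-0.14],[-0.25,-0.25,-0.35],[-0.4,-0.25,-0.56],[-0.55,-0.25,-0.77],[-0.65,-0.25,-0.92],[-0.69,-0.25,-0.98],[-0.69,-0.25,-0.98]],"turn":[[0,0,0],[0,0,0],[0,0,0],[0,0,0],[0,0,0],[0,0,0],[0,0,0],[0,0,0]]}' 0 40
python3 -m pendant '{"offset":[[-0.1,0,-0.14],[-0.25,0,-0.35],[-0.4,0,-0.56],[-0.55,0.1,-0.77],[-0.65,0.2,-0.92],[-0.69,0.3,-0.98],[-0.69,0.3,-0.98]],"turn":[[0,0,0],[0,0,0],[0,0,0],[0,0,0],[0,0,0],[0,0,0],[0,0,0]]}'
cat > d.py <<'E'
import sys
from h import *
o=manip.get_obs();R=Ro.from_quat(o["ee_rot"]).as_matrix();T=np.array(eval(sys.argv[1]))
print(np.round(o["clock"],2),np.round(o["position"],4),np.round(o["ft_force"],1),"tool y",R[:,1].round(3),"x",R[:,0].round(3))
print("need scaled",(R.T@(T-o["position"])/.2).round(3))
E
python3 d.py "[.489,.187,.16]"
```

```text
clock: 1.1
position: [0.3564, 0.3851, 0.2807]
ee_rot: [0.583, 0.401, -0.401, -0.582]
ft_force: [-0.8, 0.4, 0.0]
grip_width: -0.001
clock: 1.98
position: [0.4895, 0.1868, 0.2194]
ee_rot: [0.582, 0.4, -0.403, -0.582]
ft_force: [0.1, 0.2, 0.1]
grip_width: -0.001
1.98 [0.4895 0.1868 0.2194] [0.1 0.2 0.1] tool y [-0.003 -0.003 -1.   ] x [ 0.356  0.934 -0.004]
need scaled [0.001 0.297 0.002]
```

```bash
python3 -m pendant '{"offset":[[0,0.15,0],[0,0.28,0],[0,0.33,0],[0,0.36,0],[0,0.38,0],[0,0.4,0],[0,0.42,0],[0,0.44,0],[0,0.455,0],[0,0.455,0]],"turn":[[0,0,0],[0,0,0],[0,0,0],[0,0,0],[0,0,0],[0,0,0],[0,0,0],[0,0,0],[0,0,0],[0,0,0]]}'
python3 - <<'E'
from h import *
p,d=manip.camera("scene");cv2.imwrite("pics/s1.png",cv2.resize(p[140:290,220:370,::-1],None,fx=4,fy=4,interpolation=3))
E
```

```text
clock: 3.22
position: [0.4897, 0.1893, 0.13]
ee_rot: [-0.581, -0.402, 0.402, 0.582]
ft_force: [-1.9, 5.6, 4.7]
grip_width: -0.002
```

View pics/s1.png

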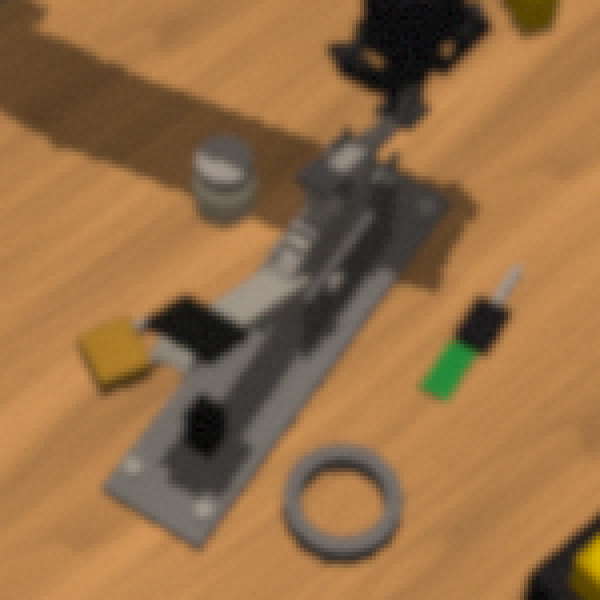

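The view shows the fingertips on the tail (400,105) and the toe pad raised (335,165). Force is still only friction-level, so I press a little further to feel the stop.

```bash
python3 -m pendant '{"offset":[[0,0.02,0],[0,0.03,0],[0,0.03,0]],"turn":[[0,0,0],[0,0,0],[0,0,0]]}'
```

```text
clock: 3.65
position: [0.4904, 0.1899, 0.1281]
ee_rot: [-0.581, -0.402, 0.401, 0.583]
ft_force: [-14.3, -5.2, 33.7]
grip_width: 0.001
```

At the stop (34 N). Rise and check the toe's height, on the way to the pad.

```bash
python3 -m pendant '{"offset":[[0,-0.2,0],[0,-0.45,0],[-0.2,-0.6,0],[-0.45,-0.6,-0.1],[-0.7,-0.6,-0.2],[-0.9,-0.6,-0.3],[-1,-0.6,-0.4],[-1,-0.6,-0.4]],"turn":[[0,0,0],[0,0,0],[0,0,0],[0,0,0],[0,0,0],[0,0,0],[0,0,0],[0,0,0]]}'
python3 d.py "[.566,-.086,.22]"
```

```text
clock: 4.65
position: [0.4948, -0.0279, 0.2483]
ee_rot: [-0.582, -0.402, 0.399, 0.583]
ft_force: [0.2, 1.4, 0.4]
grip_width: 0.001
4.65 [ 0.4948 -0.0279  0.2483] [0.2 1.4 0.4] tool y [ 0.002  0.003 -1.   ] x [0.358 0.934 0.004]
need scaled [-0.144  0.142 -0.436]
```

Run:
```python
from h import *
p,d=manip.camera("scene");cv2.imwrite("pics/s2.png",cv2.resize(p[140:290,220:370,::-1],None,fx=4,fy=4,interpolation=3))
P=cloud("scene",d)
O=np.array([.5255,.059,0]);ex=np.array([-.269,.963,0]);ey=np.array([-.963,-.269,0])
q=P-O;lx,ly,z=q@ex,q@ey,P[...,2]
for a in np.arange(-.21,.16,.01):
    m=(abs(lx-a)<.005)&(abs(ly)<.012);print(round(a,2),np.round(np.percentile(z[m],85),3) if m.any() else None,end="; ")
```

```text
-0.21 0.014; -0.2 0.014; -0.19 0.014; -0.18 0.015; -0.17 0.199; -0.16 0.208; -0.15 0.202; -0.14 0.197; -0.13 0.19; -0.12 0.185; -0.11 0.102; -0.1 0.394; -0.09 0.596; -0.08 0.601; -0.07 0.608; -0.06 0.613; -0.05 0.621; -0.04 0.621; -0.03 0.119; -0.02 0.123; -0.01 0.132; 0.0 0.136; 0.01 0.183; 0.02 0.181; 0.03 0.178; 0.04 0.166; 0.05 0.164; 0.06 0.162; 0.07 0.157; 0.08 0.153; 0.09 0.151; 0.1 0.141; 0.11 0.137; 0.12 0.134; 0.13 0.134; 0.14 0.131; 0.15 0.124;
```

View pics/s2.png

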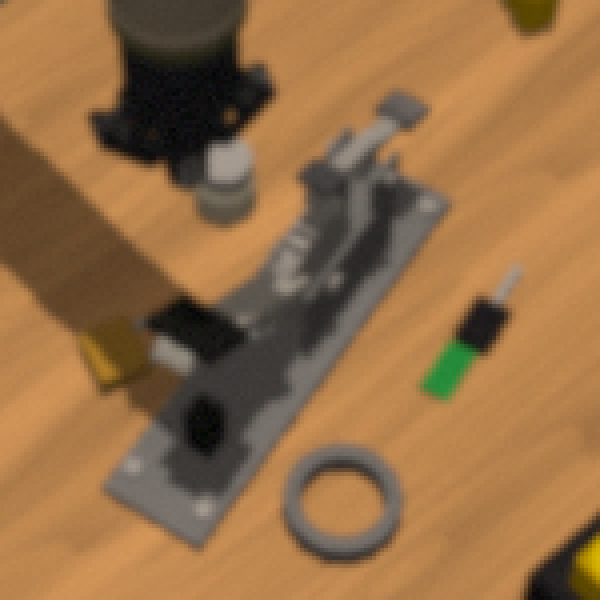

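Toe at 0.182 m: the pawl is free (toe raised at (325,175) and tail down at (400,108)); arm still at about 0.6 rad. Next I move over the pad and push along its arc.

```bash
python3 -m pendant '{"offset":[[-0.06,0,-0.17],[-0.12,0.06,-0.34],[-0.144,0.12,-0.436],[-0.144,0.142,-0.436],[-0.144,0.142,-0.436]],"turn":[[0,0,0],[0,0,0],[0,0,0],[0,0,0],[0,0,0]]}'
python3 -m pendant '{"offset":[[0,0.08,0],[0,0.13,0],[-0.015,0.19,-0.01],[-0.035,0.245,-0.025],[-0.06,0.305,-0.04],[-0.08,0.365,-0.06],[-0.1,0.43,-0.07],[-0.12,0.5,-0.085],[-0.13,0.56,-0.09],[-0.138,0.6,-0.1],[-0.138,0.62,-0.1],[-0.138,0.62,-0.1]],"turn":[[0,0,0],[0,0,0],[0,0,0],[0,0,0],[0,0,0],[0,0,0],[0,0,0],[0,0,0],[0,0,0],[0,0,0],[0,0,0],[0,0,0]]}'
python3 d.py "[.575,-.118,.093]"
```

```text
clock: 5.32
position: [0.5653, -0.0827, 0.2196]
ee_rot: [-0.581, -0.403, 0.401, 0.583]
ft_force: [-0.7, -0.1, -0.0]
grip_width: -0.002
clock: 6.82
position: [0.5737, -0.1152, 0.0949]
ee_rot: [-0.581, -0.402, 0.401, 0.583]
ft_force: [-0.3, -0.3, 0.4]
grip_width: -0.004
6.82 [ 0.5737 -0.1152  0.0949] [-0.3 -0.3  0.4] tool y [-0.001  0.004 -1.   ] x [0.355 0.935 0.003]
need scaled [-0.011  0.01  -0.011]
```

```bash
python3 -m pendant '{"offset":[[0,0.01,0],[0,0.02,0],[0,0.03,0],[0,0.03,0]],"turn":[[0,0,0],[0,0,0],[0,0,0],[0,0,0]]}'
```

```text
clock: 7.32
position: [0.574, -0.1155, 0.0925]
ee_rot: [-0.581, -0.403, 0.4, 0.583]
ft_force: [-15.7, 4.2, 38.2]
grip_width: 0.004
```

Arm is on its stop. Now rise and go over the toe.

```bash
python3 -m pendant '{"offset":[[0,-0.2,0],[0,-0.45,0],[0.1,-0.65,0.08],[0.3,-0.65,0.23],[0.5,-0.65,0.38],[0.68,-0.65,0.5],[0.75,-0.65,0.555],[0.75,-0.65,0.555]],"turn":[[0,0,0],[0,0,0],[0,0,0],[0,0,0],[0,0,0],[0,0,0],[0,0,0],[0,0,0]]}'
python3 d.py "[.524,.065,.157]"
```

```text
clock: 8.32
position: [0.523, 0.0646, 0.2233]
ee_rot: [-0.58, -0.403, 0.401, 0.583]
ft_force: [0.3, -1.1, -0.9]
grip_width: 0.005
8.32 [0.523  0.0646 0.2233] [ 0.3 -1.1 -0.9] tool y [ 0.     0.005 -1.   ] x [0.353 0.936 0.005]
need scaled [ 0.002  0.331 -0.005]
```

```bash
python3 -m pendant '{"offset":[[0,0.12,0],[0,0.19,0],[0,0.22,0],[0,0.25,0],[0,0.275,0],[0,0.3,0],[0,0.315,0],[0,0.33,0],[0,0.345,0],[0,0.345,0]],"turn":[[0,0,0],[0,0,0],[0,0,0],[0,0,0],[0,0,0],[0,0,0],[0,0,0],[0,0,0],[0,0,0],[0,0,0]]}'
```

```text
clock: 9.57
position: [0.5234, 0.0648, 0.1564]
ee_rot: [-0.58, -0.404, 0.4, 0.583]
ft_force: [-8.0, -4.5, 25.3]
grip_width: 0.0
```

```bash
python3 -m pendant '{"offset":[[0,-0.2,0],[0,-0.45,0],[0.1,-0.65,0.1],[0.3,-0.65,0.3],[0.5,-0.65,0.5],[0.7,-0.65,0.6],[0.8,-0.65,0.6],[0.8,-0.65,0.6]],"turn":[[0,0,0],[0,0,0],[0,0,0],[0,0,0],[0,0,0],[0,0,0],[0,0,0],[0,0,0]]}'
python3 - <<'E'
from h import *
p,d=manip.camera("scene");cv2.imwrite("pics/s3.png",cv2.resize(p[140:290,220:370,::-1],None,fx=4,fy=4,interpolation=3))
O=np.array([.5255,.059,0]);ex=np.array([-.269,.963,0]);ey=np.array([-.963,-.269,0])
pt,dt=manip.camera("top");cv2.imwrite("pics/t3.png",pt[:,:,::-1])
for P in(cloud("scene",d),cloud("top",dt)):
    q=P-O;lx,ly,z=q@ex,q@ey,P[...,2]
    for a in np.arange(-.21,.16,.01):
        m=(abs(lx-a)<.005)&(abs(ly)<.012)&(z<.22);print(round(a,2),np.round(np.percentile(z[m],85),3) if m.any() else None,end="; ")
    print()
E
```

```text
clock: 10.58
position: [0.4674, 0.2569, 0.2867]
ee_rot: [-0.58, -0.404, 0.401, 0.583]
ft_force: [-0.2, -1.2, -0.8]
grip_width: 0.001
-0.21 0.088; -0.2 0.095; -0.19 0.096; -0.18 0.095; -0.17 0.096; -0.16 0.095; -0.15 0.091; -0.14 0.086; -0.13 0.085; -0.12 0.086; -0.11 0.086; -0.1 0.085; -0.09 0.086; -0.08 0.086; -0.07 0.084; -0.06 0.086; -0.05 0.088; -0.04 0.111; -0.03 0.12; -0.02 0.126; -0.01 0.157; 0.0 0.157; 0.01 0.16; 0.02 0.158; 0.03 0.152; 0.04 0.152; 0.05 0.153; 0.06 0.153; 0.07 0.15; 0.08 0.153; 0.09 0.149; 0.1 0.148; 0.11 0.148; 0.12 0.151; 0.13 0.149; 0.14 0.152; 0.15 0.149; 
-0.21 0.097; -0.2 0.097; -0.19 0.097; -0.18 0.095; -0.17 0.095; -0.16 0.095; -0.15 0.088; -0.14 0.088; -0.13 0.086; -0.12 0.087; -0.11 0.087; -0.1 0.088; -0.09 0.088; -0.08 0.086; -0.07 0.088; -0.06 0.086; -0.05 0.114; -0.04 0.123; -0.03 0.128; -0.02 0.134; -0.01 0.159; 0.0 0.161; 0.01 0.16; 0.02 0.155; 0.03 0.152; 0.04 0.153; 0.05 0.152; 0.06 0.153; 0.07 0.151; 0.08 0.151; 0.09 0.146; 0.1 0.147; 0.11 0.148; 0.12 0.149; 0.13 0.151; 0.14 0.149; 0.15 0.149;
```

View pics/s3.png

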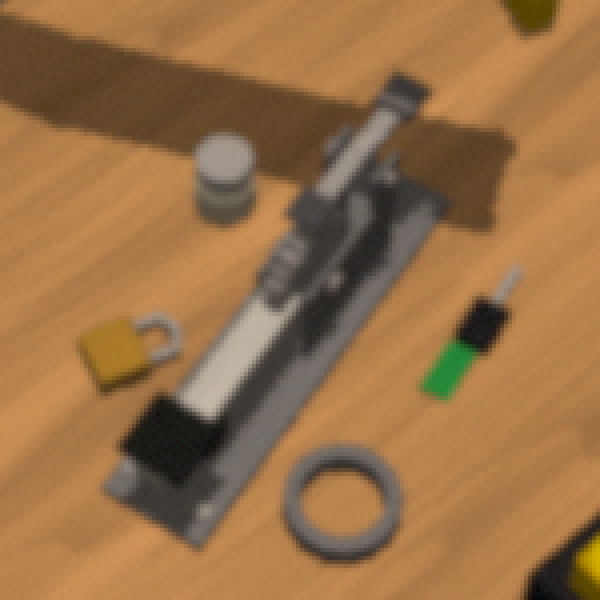

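View pics/t3.png

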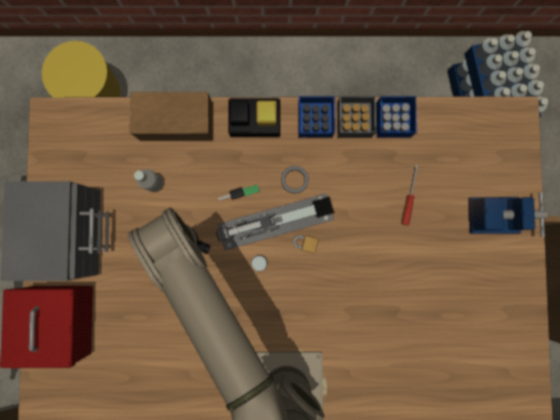

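The arm lies level (pad flat at 0.095 m in both views). The pawl is in, with toe and tail level at about 0.159 and 0.149 m. The bystanders are where they were, and the robot is clear at (200,245).

```bash
python3 -c "
from workcell import manip
print(manip.hand_in())"
```

```text
the job is handed in; nothing more can be done
None
```

The support arm is level on its stop, the pawl is fully in so the arm is locked, and I handed the job in after about 10.7 s. Everything was done with shut fingertips, in the order asked:

1. **Tail pressed down:** I felt the stop at 34 N vertical. The toe then measured about 182 mm high, so the pawl was free.
2. **Arm pushed down:** I felt its stop at 38 N vertical (about 42 N in total) with the fingertips at 92.5 mm. The wrist force at each step's end was well below the 120 N limit.
3. **Toe pressed down:** I felt the stop at 25 N with the fingertips at 156.4 mm.

In the last pictures both cameras gave about the same heights. The pad was flat at 95–97 mm (93 nominal), the toe at about 157–161 mm (157 nominal) and the tail at about 149–151 mm (147 nominal). Those readings run about 2 mm high throughout, which fits the calibration error.

By eye, the bystanders had not moved, and the robot was clear of everything. No check failed or disagreed.

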